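# Hold a piston hard down on the sprung height gauge

### The arm

A 6-joint arm with a two-finger parallel gripper is mounted at the origin on the work surface. World frame = base frame: x ahead of the robot, y to its left, z up, the work surface at z = 0. Lengths are in m, angles in rad, forces in N, time in s.
With the tool pointing down it reaches from about 0.25 to 0.775 m from the base axis. Payload 4 kg.
Tool frame: the origin (TCP) lies on the centre line of the jaws, within the pads' length; the fingertips stand 17 mm ahead of it and the grasp point (between the pads) lies 2 mm behind it; z points along the fingers, y is the line along which they close (so a half turn about z gives the same grasp; the last joint's range is limited). The gripper opens to 94 mm and grips with 3 to 60 N. Pads are 16 mm wide; open, the fingers measure 119 mm over their backs; the gripper's body (75 mm by 177 mm) begins 78 mm behind the grasp point.
Start: joints at [-1.377, 0.087, 1.371, -0, 1.684, -0.103], TCP at [0.161, -0.526, 0.223] pointing down, gripper open.
Joint ranges: [-3.1, 3.1], [-0.76, 2.03], [0.27, 2.55], [-1.08, 4.22], [0.17, 2.65], [-2.57, 2.57]. Speed limits (rad/s): [2.79, 2.79, 3.14, 3.14, 3.14, 3.14].

### API

Orientations are given as [roll, pitch, yaw] about the fixed x, y, z axes, in that order (R = Rz(yaw) Ry(pitch) Rx(roll)).
In Python, from bench import robot gives the robot as it stands.
- The arm moves only by the tool servo_tool, never from a script. Its argument "plan" is a list of rows, each a list of 7 numbers: the shift along the tool's x, y, z normalised to -1 to 1, where 1 is 0.1 m, then the turn, a rotation vector about the tool's x, y, z normalised to -1 to 1, where 1 is pi/2 rad, then the finger opening in mm, from 0 to 94. In form: [[x, y, z, ax, ay, az, gripper], ...]. A call has 1 to 12 rows; each row is the pose to reach, as a shift and turn from the pose commanded when the call began, along the tool's axes at that moment; what a row does not reach only later rows make up. A row lasts 1/12 s, in which the tool goes at most 41.7 mm and 7.16 degrees, less where a joint would pass 70% of its speed; a pose out of reach is approached as far as the arm can. A call with a number of a shift or a turn outside -1 to 1 is refused whole. A call with a gripper value outside its range is refused whole. The fingers move at their own pace and stop on an object; the grip force is fixed at half the most. Time passes only in rows, so rows that repeat a pose let the fingers close. It gives the time, the measured TCP pose, the force, the opening and the grip force at its end, in the units of the state.
- robot.get_obs(): the state, without advancing time (a new reading comes with each control period).
- robot.snapshot(name): name is "side" or "top" or "wrist"; returns the picture (420x560x3 uint8, red, green, blue); there is no depth.
- robot.camera_params(name): a dict with "camera_matrix" (3x3 intrinsics, pixels), "rvec" (rotation vector, rad) and "tvec" (3), from world to camera coordinates, as OpenCV has them; the wrist camera has in their place "tool_from_camera" (4x4, takes a point from camera to tool coordinates, whose origin is the TCP and whose axes are the flange's). Camera axes: x right, y down, z forward; pixel columns grow to the right and rows downward; lengths in m; the calibration is good to about 2 mm. A picture is of the moment at which its call begins: read the wrist's pose just before it. camera_params takes no time and is no camera call.
- robot.close_job(): hands the job in; it is judged then, once.
Trained networks look in the newest picture that a camera, given by its name, has taken for a name from the list of things; names that differ only in an ending like _2 or _b are one class to them, and where a whole thing is asked for, a point or a joint stands for the part that bears it (a point fixed in the world has none). Each returns a list of dicts, best first, with "conf" (0 to 1); they miss things now and then, are a little off and sometimes report something else, mostly with a low value. They report only what shows in the picture. A call takes as long as a camera call. They do not tell look-alikes from the thing itself.
- robot.find_in(thing, camera): "extent" ([centre column, centre row, width, height] in pixels, round what is visible of it).
The state is a dict: "time": time; "joint_positions": joint angles; "qvel": joint speeds; "joint_torque": joint torques, N m; "tool_pos": TCP position; "ee_rot": TCP orientation; "wrist_force": force on the tool from outside, world axes, zero at the start; "wrist_torque": the same for the moment, N m; "width": finger opening in m; "finger_force": force on a finger pad.
Only numpy, scipy, OpenCV 4.12 (cv2) and the standard library are available. Lean on these libraries where they do the work, as an engineer would, in place of code of your own. Each camera call takes 0.05 s, during which the arm holds its last target. There are 200 camera calls.

### The job

Check the piston on the height gauge. With the gauge still empty, press the green key on its readout box (on) and then the blue key (zero), one at a time, each fully down and let up again, and do not press the orange key. Then take the piston, set it open end down over the gauge's post and push it down against the sprung plunger until it sits hard on the post; finish while still holding it pressed there, with the tape roll, dish, bearing and screwdriver left where they are.

Things in the scene. Friction and masses are not known exactly. Their poses are not given: they have to be found in the camera images.
- piston_center (a point): centre (half-way up, on the axis) of the loose bright aluminium engine piston: a round cup 48 mm in outside diameter and 48 mm tall, standing closed crown up, open end down, on the bench; its z axis points up. Wall 3.5 mm, inside bore 41 mm, crown 7 mm thick, so the flat inner face of the crown is 17 mm above this point and the cavity is 41 mm deep. About 0.13 kg
- gauge: height gauge, fixed: blue base plate 100 x 100 x 12 mm with an upright steel post in its middle. Origin on the post's axis at bench level, z up. The base and all at its foot stay below 18 mm
- post: the steel post, fixed on the gauge, 36 mm in diameter; origin at the centre of its flat top (the hard stop), 72 mm above the bench; z up. The top edge is chamfered 4 mm in and 8 mm down. A brass plunger 14 mm in diameter sticks up 10 mm from the middle of the top. With the piston seated its inner crown face lies on the post top, so the piston's centre is then 17 mm below this origin
- plunger (a joint): brass plunger's travel downwards in m: 0 fully up (10 mm proud of the post), 0.010 when flush with the post top. It takes 4 N to start and 12 N at flush, and springs back
- readout: grey readout box fixed on the bench, 120 x 180 x 40 mm, display on the +x half of its top, the three keys in a row along its y axis, 52 mm apart, on the other half, in any order. Origin at the centre of its underside, z up
- key_green_top (a point): top centre of the green round push key (cap 26 mm across in a black collar 40 mm across), switches the gauge on. At rest this point is 58 mm above the bench, on the box
- key_blue_top (a point): top centre of the blue round push key (cap 26 mm across in a black collar 40 mm across), zeroes the gauge. At rest this point is 58 mm above the bench, on the box
- key_orange_top (a point): top centre of the orange round push key (cap 26 mm across in a black collar 40 mm across), not to be pressed. At rest this point is 58 mm above the bench, on the box
- key_green (a joint): travel of the green key downwards in m: 0 up, 0.006 fully down (5 N; it starts at 1.5 N), where the cap is level with its collar; springs back
- key_blue (a joint): travel of the blue key downwards in m: 0 up, 0.006 fully down (5 N; it starts at 1.5 N), where the cap is level with its collar; springs back
- key_orange (a joint): travel of the orange key downwards in m: 0 up, 0.006 fully down (5 N; it starts at 1.5 N), where the cap is level with its collar; springs back
- tape: loose roll of blue tape lying flat, 68 mm across, 19 mm tall; origin at the centre of its underside. Leave alone
- dish: loose shallow steel dish, 90 mm across, 28 mm tall; origin at the centre of its underside. Leave alone
- bearing: loose steel bearing ring lying flat, 46 mm across, 14 mm tall; origin at the centre of its underside. Leave alone
- driver: loose screwdriver with a yellow handle lying on the bench, 200 mm long, handle 26 mm thick; origin under its middle; its length runs along its x axis. Leave alone
Mind the look-alikes: they are no part of the job. There is more than one size of the part that bears piston_center; the job needs the largest.

How it is judged:
On the way, in this order (a step that is already met when the one before it is completed fails the run):
1. the green key is pressed down, the other keys up, the gauge empty (value of joint key_green above 0.0045 m and value of joint each of key_blue, key_orange, plunger below 0.002 m), for 0.05 s.
2. then the blue key is pressed down, the other keys up, the gauge empty (value of joint key_blue above 0.0045 m and value of joint each of key_green, key_orange, plunger below 0.002 m), for 0.05 s.
At the end, for the whole second after the job is handed in: the robot is still pressing: the piston is upright (within 0.08 rad) over the post (axes within 6 mm), its crown on the post top within 1.5 mm, the plunger at least 8.5 mm down, the piston bearing on the post with more than 3 N, the fingers on the piston, all keys up (z of piston_center in the frame of post between -0.0195 and -0.0155 m and horizontal distance between piston_center and post below 0.006 m and angle between piston_center's own z axis and vertical below 0.08 rad and value of joint plunger above 0.0085 m and contact force between piston and post above 3 N and contact force between the fingers and piston above 2 N and value of joint each of key_green, key_blue, key_orange below 0.002 m); the arm keeps its last pose, push and grip.
It fails at once if the orange key is pressed (value of joint key_orange above 0.003 m).
It fails at once if two keys are pressed at once (value of joint each of key_green, key_blue above 0.003 m).
It fails at once if the tape roll, dish, bearing or screwdriver is disturbed (moved over 30 mm) (distance of any of tape, dish, bearing, driver from where it was at the start of the episode above 0.03 m).
It also fails if it takes over 64 s, if anything falls off the work surface, if the arm or the gripper's body presses on something with over 40 N, if the wrist force passes 120 N, or if a joint passes its speed limit or range.

## Working session

There is one attempt and no reset: what is moved stays moved. The work goes in short steps, Python scripts to look and compute and a tool call to move; the robot and the scene stay as the last step left them, time stands still between calls to the robot, and variables do not carry over. Pictures are saved under pics/ and viewed, at most 10 in all, crops included, and the job is handed in when it is done.

Besides the shell and the picture viewer there is one more tool, called after "Emit:" by a JSON object that holds its "op" and its "data", one argument or row to a line. servo_tool: Moves the arm, as the interface text tells. Scaled input: -1 to 1 covers 0.1 m each way for a shift and pi/2 rad each way for a turn. Its arguments: {"type":"object","properties":{"plan":{"type":"array","items":{"type":"array","items":{"type":"number"}}}},"required":["plan"]}

```bash
mkdir -p pics; cat > h.py <<'E'
import numpy as np, cv2
from bench import robot
from scipy.spatial.transform import Rotation as R
def ray(cam,u,v,obs=None):
    p=robot.camera_params(cam);K=np.array(p["camera_matrix"],float)
    d=np.linalg.inv(K)@[u,v,1]
    if "rvec" in p:
        Rm=cv2.Rodrigues(np.array(p["rvec"],float))[0];return -Rm.T@np.array(p["tvec"],float).ravel(),Rm.T@d
    o=obs or robot.get_obs();T=np.array(p["tool_from_camera"]);Rt=R.from_euler('xyz',o["ee_rot"]).as_matrix()
    return np.array(o["tool_pos"])+Rt@T[:3,3],Rt@T[:3,:3]@d
def at(cam,u,v,z,obs=None):
    c,d=ray(cam,u,v,obs);return c+d*(z-c[2])/d[2]
def save(im,n): cv2.imwrite("pics/"+n,im[:,:,::-1])
E
python3 - <<'E'
from h import *
o=robot.get_obs();print(o["time"],o["tool_pos"],o["ee_rot"])
for c in("top","side"):
    save(robot.snapshot(c),c+"0.png")
    for t,z in(("piston_center",.048),("post",.072),("key_green_top",.058),("key_blue_top",.058),("key_orange_top",.058),("tape",.02),("dish",.028),("bearing",.014),("driver",.02)):
        for r in robot.find_in(t,c)[:4]:
            e=r["extent"];print(c,t,round(r["conf"],2),np.round(e),np.round(at(c,e[0],e[1],z),3))
E
```

```text
0.0 [ 0.16073961 -0.52545474  0.22131247] [-3.13939528e+00 -2.08167024e-04  2.96756065e-01]
top piston_center 0.86 [151. 232.  29.  23.] [0.574 0.246 0.048]
top piston_center 0.54 [173. 263.  12.  18.] [0.503 0.197 0.048]
top piston_center 0.52 [166. 190.  15.  15.] [0.67  0.213 0.048]
top post 0.67 [378. 244.  22.  12.] [ 0.543 -0.27   0.072]
top key_green_top 0.41 [242. 260.   8.  12.] [0.508 0.039 0.058]
top key_blue_top 0.41 [287. 266.  10.   8.] [ 0.495 -0.063  0.058]
top key_orange_top 0.6 [337. 164.  36.  34.] [ 0.728 -0.182  0.058]
top key_orange_top 0.41 [266. 264.  12.  10.] [ 0.499 -0.016  0.058]
top tape 0.83 [233. 176.  25.  32.] [0.707 0.062 0.02 ]
top dish 0.89 [337. 165.  38.  37.] [ 0.733 -0.186  0.028]
top bearing 0.71 [272. 160.  22.  19.] [ 0.748 -0.033  0.014]
top driver 0.71 [146. 160.  27.  78.] [0.746 0.267 0.02 ]
side piston_center 0.87 [235. 331.  29.  39.] [0.571 0.274 0.048]
side piston_center 0.61 [288. 329.  19.  27.] [0.495 0.233 0.048]
side piston_center 0.61 [201. 301.  22.  24.] [0.659 0.242 0.048]
side piston_center 0.5 [348. 190.  48.  44.] [ 0.533 -0.235  0.048]
side post 0.6 [349. 185.  14.  18.] [ 0.528 -0.221  0.072]
side post 0.43 [341. 226.   8.  16.] [ 0.493 -0.046  0.072]
side key_blue_top 0.52 [342. 228.  12.  10.] [ 0.495 -0.059  0.058]
side key_orange_top 0.45 [333. 240.  15.   9.] [ 0.498 -0.011  0.058]
side tape 0.88 [229. 254.  32.  27.] [0.701 0.082 0.02 ]
side tape 0.46 [323. 254.  87.  77.] [ 0.516 -0.003  0.02 ]
side dish 0.91 [274. 190.  27.  26.] [ 0.721 -0.187  0.028]
side bearing 0.77 [235. 224.  16.  12.] [ 0.747 -0.024  0.014]
side bearing 0.63 [332. 241.  15.  14.] [ 0.515 -0.059  0.014]
side driver 0.79 [155. 312.  72.  57.] [0.739 0.279 0.02 ]
```

View pics/top0.png

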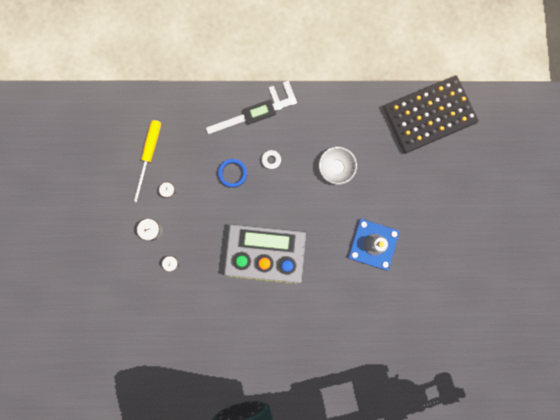

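View pics/side0.png

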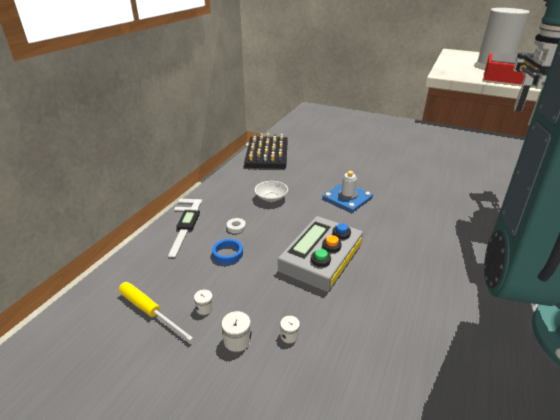

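Top view: three pistons at (148,230), (166,190) and (170,264). The one at (148,230), side view (235,331), is clearly the largest. Keys are green (242,261), orange (264,264) and blue (287,266). The gauge post is at about (379,244).

First I'll move over the gauge, gripper closed, turning the tool to yaw 0.

Emit:
{"op": "servo_tool", "data": {
  "plan": [
    [1,-0.6,0,0,0,0.19,0],
    [1,-0.6,0,0,0,0.19,0],
    [1,-0.6,0,0,0,0.19,0],
    [1,-0.6,0,0,0,0.19,0],
    [1,-0.6,0,0,0,0.19,0]
  ]
}}

```text
time: 1.42
tool_pos: [0.24, -0.4385, 0.223]
ee_rot: [3.14, -0.0, 0.002]
wrist_force: [0.1, -0.9, 0.5]
width: 0.0642
finger_force: 0.0
```

Emit:
{"op": "servo_tool", "data": {
  "plan": [
    [1,-1,0,0,0,0,0],
    [1,-1,0,0,0,0,0],
    [1,-1,0,0,0,0,0],
    [1,-1,0,0,0,0,0],
    [1,-1,0,0,0,0,0]
  ]
}}

```text
time: 1.83
tool_pos: [0.3407, -0.3383, 0.2226]
ee_rot: [-3.142, -0.001, 0.002]
wrist_force: [-1.3, 0.2, -0.1]
width: 0.031
finger_force: 0.0
```

Emit:
{"op": "servo_tool", "data": {
  "plan": [
    [1,-0.7,0,0,0,0,0],
    [1,-0.7,0,0,0,0,0],
    [1,-0.7,0,0,0,0,0],
    [1,-0.7,0,0,0,0,0],
    [1,-0.7,0,0,0,0,0],
    [1,-0.7,0,0,0,0,0]
  ]
}}

```text
time: 2.33
tool_pos: [0.4383, -0.2713, 0.2222]
ee_rot: [3.141, 0.001, -0.003]
wrist_force: [-0.1, -0.1, -0.1]
width: 0.0005
finger_force: 0.0
```

```bash
python3 - <<'E'
from h import *
o=robot.get_obs();print(o["time"],o["tool_pos"],o["ee_rot"],o["joint_positions"],o["wrist_force"],o["width"])
print(np.round(robot.camera_params("wrist")["tool_from_camera"],3),robot.camera_params("wrist")["camera_matrix"])
save(robot.snapshot("wrist"),"w1.png")
for t,z in(("post",.072),("gauge",.012),("plunger",.082)):
    for r in robot.find_in(t,"wrist")[:3]:
        e=r["extent"];print(t,round(r["conf"],2),np.round(e),np.round(at("wrist",e[0],e[1],z,o),4))
E
```

```text
2.3333 [ 0.43830135 -0.27133467  0.22215715] [ 3.14079034e+00  1.42787708e-03 -2.99329476e-03] [-6.63353446e-01  1.08184302e-02  1.45107642e+00 -1.51860710e-03
  1.68033323e+00  9.10270072e-01] [-0.10937362 -0.06287428 -0.09320393] 0.00047327497476898236
[[ 0.    -0.97  -0.242  0.07 ]
 [ 1.     0.    -0.001  0.001]
 [ 0.001 -0.242  0.97  -0.163]
 [ 0.     0.     0.     1.   ]] [[313.40700185   0.         275.25445565]
 [  0.         313.40700185 213.75335749]
 [  0.           0.           1.        ]]
post 0.98 [276.  99.  38.  43.] [ 0.5417 -0.2736  0.072 ]
gauge 0.77 [278. 101. 110. 116.] [ 0.5456 -0.2755  0.012 ]
plunger 0.71 [277.  98.  16.  19.] [ 0.5416 -0.2743  0.082 ]
```

View pics/w1.png

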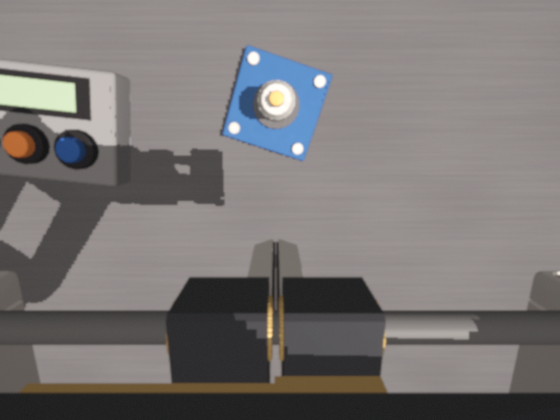

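Wrist view: the gauge post and plunger are at (277,99), which puts the post at (0.5415, -0.274). Next, the keys.

Emit:
{"op": "servo_tool", "data": {
  "plan": [
    [-0.4,-0.9,0,0,0,0,0],
    [-0.4,-0.9,0,0,0,0,0],
    [-0.4,-0.9,0,0,0,0,0],
    [-0.4,-0.9,0,0,0,0,0]
  ]
}}

```text
time: 2.87
tool_pos: [0.3979, -0.178, 0.2232]
ee_rot: [3.141, -0.001, -0.001]
wrist_force: [-0.3, 0.5, 0.3]
width: 0.0008
finger_force: 0.0
```

Emit:
{"op": "servo_tool", "data": {
  "plan": [
    [0,-0.9,0,0,0,0,0],
    [0,-0.9,0,0,0,0,0],
    [0,-0.9,0,0,0,0,0],
    [0,-0.9,0,0,0,0,0]
  ]
}}

```text
time: 3.2
tool_pos: [0.3997, -0.089, 0.2229]
ee_rot: [3.141, -0.001, 0.001]
wrist_force: [0.3, -0.0, -0.9]
width: 0.0005
finger_force: 0.0
```

Emit:
{"op": "servo_tool", "data": {
  "plan": [
    [0,-0.9,0,0,0,0,0],
    [0,-0.9,0,0,0,0,0],
    [0,-0.9,0,0,0,0,0],
    [0,-0.9,0,0,0,0,0],
    [0,-0.9,0,0,0,0,0],
    [0,-0.9,0,0,0,0,0]
  ]
}}

```text
time: 3.7
tool_pos: [0.4001, -0.0015, 0.2224]
ee_rot: [3.14, 0.0, -0.004]
wrist_force: [0.0, -0.5, -0.7]
width: 0.0002
finger_force: 0.0
```

```bash
python3 - <<'E'
from h import *
o=robot.get_obs();print(o["time"],o["tool_pos"],o["ee_rot"],o["wrist_force"])
save(robot.snapshot("wrist"),"w2.png")
for t in("key_green_top","key_blue_top","key_orange_top"):
    for r in robot.find_in(t,"wrist")[:3]:
        e=r["extent"];print(t,round(r["conf"],2),np.round(e),np.round(at("wrist",e[0],e[1],.058,o),4))
E
```

```text
3.7 [ 0.40006966 -0.00150584  0.2223871 ] [ 3.14033141e+00  9.01580979e-05 -4.10582724e-03] [ 0.00406366 -0.53183374 -0.69037233]
key_green_top 0.98 [232.  97.  25.  27.] [0.5068 0.0402 0.058 ]
key_green_top 0.5 [335. 110.  24.  27.] [ 0.4948 -0.0623  0.058 ]
key_blue_top 0.69 [335. 111.  27.  30.] [ 0.4937 -0.0626  0.058 ]
key_orange_top 0.73 [284. 102.  21.  27.] [ 0.5021 -0.0112  0.058 ]
```

View pics/w2.png

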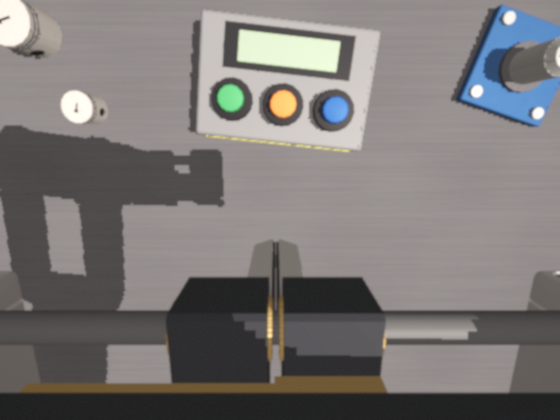

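Keys seen: green (231,98), orange (284,103), blue (335,110). The detector agrees with the picture. Pressing green.

Emit:
{"op": "servo_tool", "data": {
  "plan": [
    [1,-0.41,0,0,0,0,0],
    [1,-0.41,0.3,0,0,0,0],
    [1,-0.41,0.7,0,0,0,0],
    [1,-0.41,1,0,0,0,0],
    [1,-0.41,1,0,0,0,0],
    [1,-0.41,1,0,0,0,0]
  ]
}}

```text
time: 4.4
tool_pos: [0.4973, 0.0408, 0.119]
ee_rot: [3.141, 0.009, -0.002]
wrist_force: [-0.7, 0.5, 0.8]
width: 0.0001
finger_force: 0.0
```

Emit:
{"op": "servo_tool", "data": {
  "plan": [
    [0.06,0,0.3,0,0,0,0],
    [0.06,0,0.42,0,0,0,0],
    [0.06,0,0.48,0,0,0,0],
    [0.06,0,0.5,0,0,0,0],
    [0.06,0,0.52,0,0,0,0],
    [0.06,0,0.53,0,0,0,0],
    [0.06,0,0.53,0,0,0,0],
    [0.06,0,0.53,0,0,0,0]
  ]
}}

```text
time: 5.07
tool_pos: [0.5057, 0.0405, 0.0731]
ee_rot: [3.14, -0.001, -0.002]
wrist_force: [-5.4, -2.3, 10.7]
width: 0.0002
finger_force: 5.0
```

```bash
python3 - <<'E'
from h import *
o=robot.get_obs();print(o["tool_pos"],o["wrist_force"],o["wrist_torque"])
a=robot.snapshot("side");b=robot.snapshot("wrist")
a=cv2.resize(a[190:300,260:400],None,fx=4,fy=4,interpolation=cv2.INTER_CUBIC)
b=cv2.resize(b[120:340,170:390],None,fx=2,fy=2)
save(np.hstack([a[:440],b])[:,:1000] if 0 else cv2.resize(np.hstack([a,b]),(800,352)),"p1.png")
E
```

```text
[0.50571442 0.0405406  0.0731386 ] [-5.43702612 -2.31631341 10.67020999] [-0.22849953  1.16169514  0.03507088]
```

View pics/p1.png

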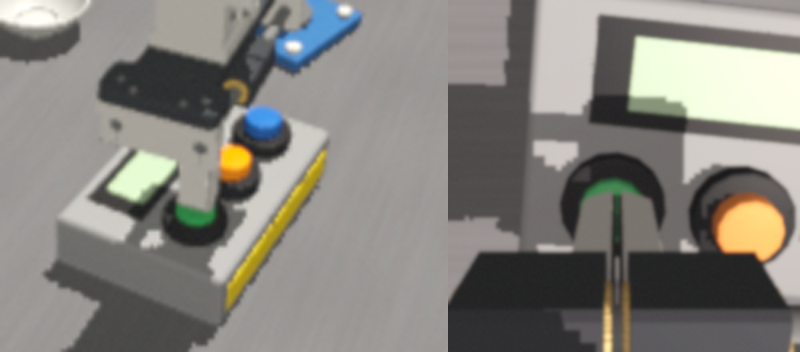

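The fingers rest on the green cap, clear of orange, and the cap doesn't look fully down yet. I'll push a little further.

Emit:
{"op": "servo_tool", "data": {
  "plan": [
    [0,0,0.01,0,0,0,0],
    [0,0,0.02,0,0,0,0],
    [0,0,0.02,0,0,0,0],
    [0,0,0.02,0,0,0,0]
  ]
}}

```text
time: 5.5
tool_pos: [0.5058, 0.0406, 0.073]
ee_rot: [3.14, -0.002, -0.002]
wrist_force: [-9.2, -1.7, 17.7]
width: 0.0004
finger_force: 8.9
```

A hard stop is reached: 2 mm more command gave 7 N more and no motion. I'll release in steps to check the key's spring travel.

Emit:
{"op": "servo_tool", "data": {
  "plan": [
    [0,0,-0.04,0,0,0,0],
    [0,0,-0.04,0,0,0,0],
    [0,0,-0.04,0,0,0,0]
  ]
}}

```text
time: 5.75
tool_pos: [0.5067, 0.0409, 0.074]
ee_rot: [3.141, -0.004, -0.002]
wrist_force: [-1.2, -1.2, 4.7]
width: 0.0004
finger_force: 2.2
```

Emit:
{"op": "servo_tool", "data": {
  "plan": [
    [0,0,-0.03,0,0,0,0],
    [0,0,-0.03,0,0,0,0],
    [0,0,-0.03,0,0,0,0]
  ]
}}

```text
time: 6.0
tool_pos: [0.5068, 0.0409, 0.0753]
ee_rot: [3.141, -0.003, -0.002]
wrist_force: [0.8, -1.9, 3.9]
width: 0.0007
finger_force: 1.8
```

Emit:
{"op": "servo_tool", "data": {
  "plan": [
    [0,0,-0.04,0,0,0,0],
    [0,0,-0.04,0,0,0,0],
    [0,0,-0.04,0,0,0,0]
  ]
}}

```text
time: 6.25
tool_pos: [0.5059, 0.0414, 0.0784]
ee_rot: [-3.141, -0.0, -0.002]
wrist_force: [2.1, -1.0, 1.7]
width: 0.0003
finger_force: 0.9
```

The spring curve (4.7 → 1.7 N over about 5 mm) shows green was fully down. Contact is at TCP z ≈ 0.079 and the stop at ≈ 0.073. Now blue.

Emit:
{"op": "servo_tool", "data": {
  "plan": [
    [0,0,-0.3,0,0,0,0],
    [0,0,-0.4,0,0,0,0],
    [0,0.05,-0.4,0,0,0,0],
    [0,0.05,-0.4,0,0,0,0]
  ]
}}

```text
time: 6.58
tool_pos: [0.5059, 0.0357, 0.1184]
ee_rot: [3.141, -0.001, -0.002]
wrist_force: [0.5, 0.4, 0.6]
width: 0.0004
finger_force: 0.0
```

Emit:
{"op": "servo_tool", "data": {
  "plan": [
    [-0.12,1,0,0,0,0,0],
    [-0.12,1,0,0,0,0,0],
    [-0.12,1,0,0,0,0,0],
    [-0.12,1,0,0,0,0,0],
    [-0.12,1,0,0,0,0,0],
    [-0.12,1,0,0,0,0,0]
  ]
}}

```text
time: 7.08
tool_pos: [0.493, -0.063, 0.1173]
ee_rot: [-3.14, 0.002, -0.002]
wrist_force: [0.8, -0.1, -0.6]
width: 0.0006
finger_force: 0.0
```

Emit:
{"op": "servo_tool", "data": {
  "plan": [
    [0.01,0,0.3,0,0,0,0],
    [0.01,0,0.38,0,0,0,0],
    [0.01,0,0.42,0,0,0,0],
    [0.01,0,0.44,0,0,0,0],
    [0.01,0,0.46,0,0,0,0],
    [0.01,0,0.48,0,0,0,0],
    [0.01,0,0.48,0,0,0,0],
    [0.01,0,0.48,0,0,0,0]
  ]
}}

```text
time: 7.75
tool_pos: [0.4943, -0.0628, 0.0731]
ee_rot: [-3.14, 0.0, -0.001]
wrist_force: [-7.2, 2.5, 10.8]
width: 0.0005
finger_force: 5.7
```

Blue shows the same signature, fully down. Lift off and travel to the piston, opening the gripper on the way.

Emit:
{"op": "servo_tool", "data": {
  "plan": [
    [0,0,-0.5,0,0,0,0],
    [0,0,-1,0,0,0,0],
    [0,0,-1,0,0,0,0],
    [0,0,-1,0,0,0,0]
  ]
}}

```text
time: 8.08
tool_pos: [0.4983, -0.0645, 0.1775]
ee_rot: [3.138, -0.013, -0.001]
wrist_force: [0.9, 0.5, 0.1]
width: 0.0004
finger_force: 0.0
```

Emit:
{"op": "servo_tool", "data": {
  "plan": [
    [-0.1,-1,-0.5,0,0,0,94],
    [-0.1,-1,-0.5,0,0,0,94],
    [-0.1,-1,-0.5,0,0,0,94],
    [-0.1,-1,-0.5,0,0,0,94]
  ]
}}

```text
time: 8.42
tool_pos: [0.4855, 0.0401, 0.2232]
ee_rot: [-3.14, -0.006, 0.004]
wrist_force: [0.1, -0.8, 0.5]
width: 0.0238
finger_force: 0.0
```

Emit:
{"op": "servo_tool", "data": {
  "plan": [
    [-0.2,-1,0,0,0,0,94],
    [-0.2,-1,0,0,0,0,94],
    [-0.2,-1,0,0,0,0,94],
    [-0.2,-1,0,0,0,0,94]
  ]
}}

```text
time: 8.75
tool_pos: [0.4638, 0.1388, 0.219]
ee_rot: [-3.141, 0.002, 0.003]
wrist_force: [-0.7, 0.4, -1.1]
width: 0.0501
finger_force: 0.0
```

Emit:
{"op": "servo_tool", "data": {
  "plan": [
    [-0.1,-1,0,0,0,0,94],
    [-0.1,-1,0,0,0,0,94],
    [-0.1,-1,0,0,0,0,94],
    [-0.1,-1,0,0,0,0,94],
    [-0.1,-1,0,0,0,0,94],
    [-0.1,-1,0,0,0,0,94]
  ]
}}

```text
time: 9.25
tool_pos: [0.4554, 0.2347, 0.2196]
ee_rot: [3.14, 0.001, -0.003]
wrist_force: [0.3, 0.3, -0.4]
width: 0.0906
finger_force: 0.0
```

```bash
python3 - <<'E'
from h import *
o=robot.get_obs();print(o["time"],o["tool_pos"],o["ee_rot"],o["wrist_force"],o["joint_positions"])
im=robot.snapshot("wrist");save(im,"w3.png");np.save("w3.npy",im)
for r in robot.find_in("piston_center","wrist")[:5]:
    e=r["extent"];print(round(r["conf"],2),np.round(e),np.round(at("wrist",e[0],e[1],.048,o),4))
E
```

```text
9.25 [0.45541892 0.2346584  0.21961068] [ 3.13978602e+00  7.61053551e-04 -3.07110836e-03] [ 0.34850598  0.32096847 -0.3717777 ] [ 3.65999775e-01  4.77403250e-03  1.46217892e+00 -1.41827143e-03
  1.67600115e+00  1.93971855e+00]
0.82 [297. 160.  31.  30.] [0.4998 0.2107 0.048 ]
0.58 [254.  80.  48.  57.] [0.5791 0.2545 0.048 ]
0.57 [289.   5.  26.   7.] [0.6449 0.2202 0.048 ]
```

View pics/w3.png

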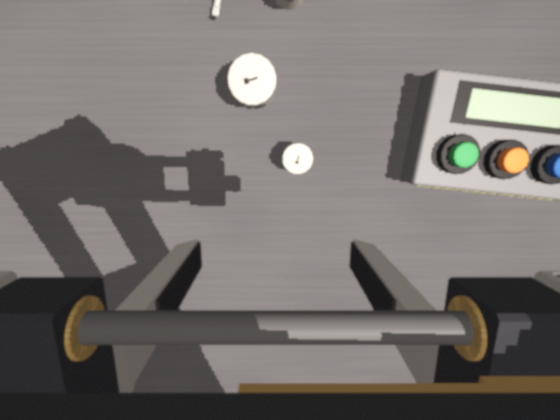

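Candidates: (252,79) large, (298,158) small, (289,0) small. The largest fits a 48 mm piston, and I'll confirm that in a crop by measuring its diameter.

```bash
python3 - <<'E'
from h import *
o=robot.get_obs();im=np.load("w3.npy")
g=cv2.cvtColor(im,cv2.COLOR_RGB2HSV);m=((g[...,2]>185)&(g[...,1]<70)).astype(np.uint8)
m[:,340:]=0;m[200:]=0
m=cv2.morphologyEx(m,cv2.MORPH_CLOSE,np.ones((9,9)))
for c in cv2.findContours(m,0,2)[0]:
    if cv2.contourArea(c)<300: continue
    P=[at("wrist",u+0.0,v,.048,o)[:2] for u,v in c[:,0]]
    (x,y),r=cv2.minEnclosingCircle(np.array(P,np.float32));e=cv2.fitEllipse(np.array(P,np.float32));print(cv2.fitEllipse(c)[0],x,y,r,e)
c=im[30:200,170:350];save(cv2.resize(c,None,fx=3,fy=3,interpolation=cv2.INTER_CUBIC),"c3.png")
E
```

```text
(297.5837097167969, 158.3193817138672) 0.501941978931427 0.2097288966178894 0.016709860414266586 ((0.501950204372406, 0.20988859236240387), (0.03229083493351936, 0.0323135070502758), 178.93365478515625)
(251.92434692382812, 78.38983154296875) 0.5803960561752319 0.2564407289028168 0.024595940485596657 ((0.5804164409637451, 0.2563784122467041), (0.0478767491877079, 0.04820806160569191), 129.14959716796875)
```

View pics/c3.png

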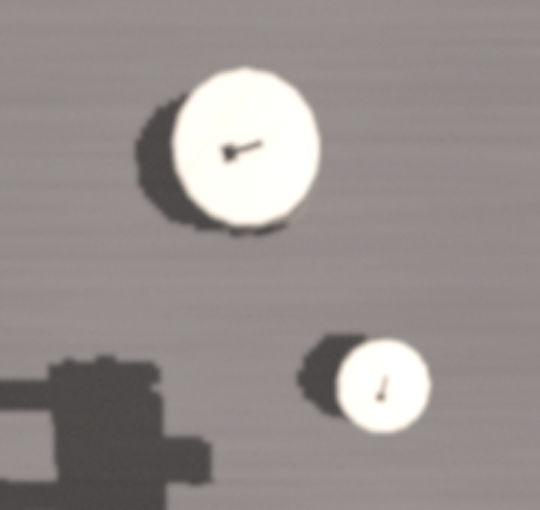

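The crop confirms it: the large piston measures 48.0 mm across (the small one is 32 mm), with its axis at (0.5804, 0.2564). Descend to grasp.

Emit:
{"op": "servo_tool", "data": {
  "plan": [
    [1,-0.215,0.3,0,0,0,94],
    [1,-0.215,0.6,0,0,0,94],
    [1,-0.215,0.8,0,0,0,94],
    [1,-0.215,0.8,0,0,0,94],
    [1,-0.215,0.8,0,0,0,94],
    [1,-0.215,0.8,0,0,0,94]
  ]
}}

```text
time: 9.85
tool_pos: [0.5547, 0.2565, 0.1403]
ee_rot: [3.141, 0.002, -0.003]
wrist_force: [-0.5, -0.3, 0.7]
width: 0.0941
finger_force: 0.0
```

Emit:
{"op": "servo_tool", "data": {
  "plan": [
    [0.25,0,0,0,0,0,94],
    [0.25,0,0.3,0,0,0,94],
    [0.25,0,0.5,0,0,0,94],
    [0.25,0,0.5,0,0,0,94],
    [0.25,0,0.5,0,0,0,94],
    [0.25,0,0.5,0,0,0,94]
  ]
}}

```text
time: 10.35
tool_pos: [0.5809, 0.258, 0.0939]
ee_rot: [-3.14, -0.004, -0.001]
wrist_force: [0.4, -0.8, 1.2]
width: 0.0938
finger_force: 0.0
```

Emit:
{"op": "servo_tool", "data": {
  "plan": [
    [0,0,0.3,0,0,0,94],
    [0,0,0.5,0,0,0,94],
    [0,0,0.62,0,0,0,94],
    [0,0,0.62,0,0,0,94],
    [0,0,0.62,0,0,0,94]
  ]
}}

```text
time: 10.77
tool_pos: [0.5805, 0.2578, 0.0297]
ee_rot: [-3.141, -0.001, -0.002]
wrist_force: [0.0, 0.3, 0.5]
width: 0.0938
finger_force: 0.0
```

Emit:
{"op": "servo_tool", "data": {
  "plan": [
    [0,0,0,0,0,0,40],
    [0,0,0,0,0,0,40],
    [0,0,0,0,0,0,40],
    [0,0,0,0,0,0,40],
    [0,0,0,0,0,0,40],
    [0,0,0,0,0,0,40],
    [0,0,0,0,0,0,40],
    [0,0,0,0,0,0,40],
    [0,0,0,0,0,0,40],
    [0,0,0,0,0,0,40]
  ]
}}

```text
time: 11.6
tool_pos: [0.5801, 0.2575, 0.0285]
ee_rot: [3.141, 0.0, -0.002]
wrist_force: [0.1, -0.1, 0.7]
width: 0.048
finger_force: 30.0
```

Gripped: width 48 mm, 30 N. Lift and carry toward the gauge.

Emit:
{"op": "servo_tool", "data": {
  "plan": [
    [0,0,-0.3,0,0,0,40],
    [0,0,-0.6,0,0,0,40],
    [0,0,-1,0,0,0,40],
    [0,0,-1,0,0,0,40],
    [0,0,-1,0,0,0,40]
  ]
}}

```text
time: 12.02
tool_pos: [0.582, 0.2583, 0.1322]
ee_rot: [-3.139, -0.007, -0.002]
wrist_force: [-0.3, -0.2, -1.5]
width: 0.048
finger_force: 30.0
```

Emit:
{"op": "servo_tool", "data": {
  "plan": [
    [-0.4,0.5,-0.6,0,0,0,40],
    [-0.4,1,-0.6,0,0,0,40],
    [-0.4,1,-0.6,0,0,0,40],
    [-0.4,1,-0.6,0,0,0,40]
  ]
}}

```text
time: 12.35
tool_pos: [0.5395, 0.1528, 0.1901]
ee_rot: [3.138, -0.002, -0.006]
wrist_force: [0.9, 0.2, -1.1]
width: 0.0482
finger_force: 30.0
```

Emit:
{"op": "servo_tool", "data": {
  "plan": [
    [-0.3,0.4,0,0,0,0,40],
    [-0.3,0.7,0,0,0,0,40],
    [-0.3,1,0,0,0,0,40],
    [-0.3,1,0,0,0,0,40]
  ]
}}

```text
time: 12.68
tool_pos: [0.5085, 0.0534, 0.1861]
ee_rot: [3.139, 0.004, -0.007]
wrist_force: [0.5, 0.4, -0.9]
width: 0.0478
finger_force: 30.0
```

Emit:
{"op": "servo_tool", "data": {
  "plan": [
    [-0.2,0.4,0,0,0,0,40],
    [-0.2,0.7,0,0,0,0,40],
    [-0.2,1,0,0,0,0,40],
    [-0.2,1,0,0,0,0,40]
  ]
}}

```text
time: 13.02
tool_pos: [0.4888, -0.0459, 0.1863]
ee_rot: [3.14, 0.003, -0.007]
wrist_force: [0.0, 0.8, -0.4]
width: 0.0481
finger_force: 30.0
```

Emit:
{"op": "servo_tool", "data": {
  "plan": [
    [-0.2,0.4,0,0,0,0,40],
    [-0.2,0.7,0,0,0,0,40],
    [-0.2,1,0,0,0,0,40],
    [-0.2,1,0,0,0,0,40]
  ]
}}

```text
time: 13.35
tool_pos: [0.4689, -0.1455, 0.1865]
ee_rot: [3.14, 0.003, -0.006]
wrist_force: [-1.0, -0.3, -1.1]
width: 0.0482
finger_force: 30.0
```

Emit:
{"op": "servo_tool", "data": {
  "plan": [
    [-0.2,0.4,0,0,0,0,40],
    [-0.2,0.7,0,0,0,0,40],
    [-0.2,1,0,0,0,0,40],
    [-0.2,1,0,0,0,0,40],
    [-0.2,1,0,0,0,0,40],
    [-0.2,1,0,0,0,0,40]
  ]
}}

```text
time: 13.85
tool_pos: [0.4494, -0.2407, 0.1871]
ee_rot: [-3.139, 0.002, -0.001]
wrist_force: [-0.2, 0.0, -0.2]
width: 0.0483
finger_force: 30.0
```

```bash
python3 - <<'E'
from h import *
o=robot.get_obs();print(o["time"],o["tool_pos"],o["ee_rot"],o["wrist_force"],o["width"])
im=robot.snapshot("wrist");save(im,"w4.png")
for t,z in(("post",.072),("plunger",.082),("piston_center",.2)):
    for r in robot.find_in(t,"wrist")[:2]:
        e=r["extent"];print(t,round(r["conf"],2),np.round(e),np.round(at("wrist",e[0],e[1],z,o),4))
E
```

```text
13.85 [ 0.44943199 -0.24071163  0.18714727] [-3.13912277e+00  1.60815225e-03 -1.02950279e-03] [-0.19531595  0.0282267  -0.22329671] 0.04831956596910006
post 0.82 [312. 108.  42.  43.] [ 0.5416 -0.2724  0.072 ]
plunger 0.7 [315. 106.  17.  21.] [ 0.5422 -0.2738  0.082 ]
piston_center 0.93 [276. 261.  94. 100.] [ 0.4568 -0.2423  0.2   ]
```

View pics/w4.png

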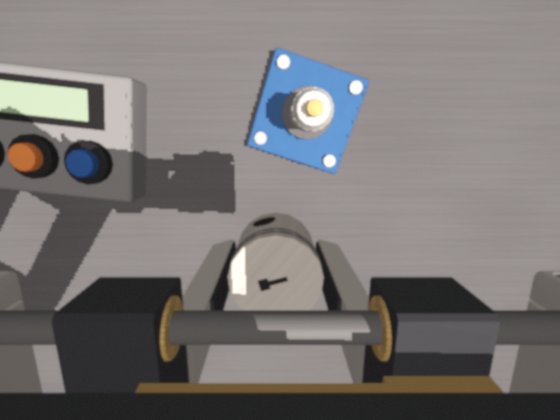

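Wrist view: the piston is held upright at (276,280) and the gauge post is at about (314,107). I'll refine the axes of both in the same picture.

```bash
python3 - <<'E'
from h import *
o=robot.get_obs();im=cv2.imread("pics/w4.png")[:,:,::-1].copy()
hsv=cv2.cvtColor(im,cv2.COLOR_RGB2HSV);H,S,V=cv2.split(hsv)
def rep(n,m,z):
    for c in cv2.findContours(m,0,2)[0]:
        if cv2.contourArea(c)<60: continue
        P=np.array([at("wrist",u,v,z,o)[:2] for u,v in cv2.convexHull(c)[:,0]],np.float32)
        e=cv2.fitEllipse(P);print(n,cv2.boundingRect(c),np.round(e[0],4),np.round(e[1],4))
roi=np.zeros(H.shape,np.uint8);roi[70:150,280:350]=1
rep("plunger",((H>15)&(H<35)&(S>90)&(V>120)).astype(np.uint8)*roi,.082)
rep("posttop",(((V>200)&(S<60))|((H>15)&(H<35)&(S>90))).astype(np.uint8)*roi,.072)
# blue base plate centre at z=.012 
r2=np.zeros(H.shape,np.uint8);r2[30:190,230:390]=1
c=max(cv2.findContours(((H>100)&(H<125)&(S>120)).astype(np.uint8)*r2,0,2)[0],key=cv2.contourArea)
b=cv2.boxPoints(cv2.minAreaRect(c));print("base",np.round(np.mean([at("wrist",u,v,.012,o) for u,v in b],0),4),cv2.minAreaRect(c))
print("row profile",V[225:300:3,276])
E
```

```text
plunger (306, 101, 10, 15) [ 0.5414 -0.2721] [0.011  0.0118]
posttop (297, 86, 37, 43) [ 0.5424 -0.2756] [0.0309 0.0334]
base [ 0.5423 -0.2732  0.012 ] ((305.95001220703125, 111.14999389648438), (98.03060150146484, 100.87664794921875), 18.434947967529297)
row profile [120  99  99 127 167 165 164 163 161 163 165 166 167 166 165 165 166 168
 110  52 156 164 164 163 164]
```

Post axis is at (0.542, -0.2735), with plunger, ring and base agreeing. The piston is centred on the TCP. Move above the post.

Emit:
{"op": "servo_tool", "data": {
  "plan": [
    [0.4,0.15,0,0,0,0,40],
    [0.7,0.25,0,0,0,0,40],
    [0.93,0.33,0,0,0,0,40],
    [0.93,0.33,0,0,0,0,40],
    [0.93,0.33,0,0,0,0,40],
    [0.93,0.33,0,0,0,0,40]
  ]
}}

```text
time: 14.55
tool_pos: [0.5419, -0.2745, 0.1883]
ee_rot: [-3.141, 0.001, -0.001]
wrist_force: [0.5, -0.6, -1.0]
width: 0.0479
finger_force: 30.0
```

Emit:
{"op": "servo_tool", "data": {
  "plan": [
    [0,0,0.2,0,0,0,40],
    [0,0,0.4,0,0,0,40],
    [0,0,0.6,0,0,0,40],
    [0,0,0.6,0,0,0,40],
    [0,0,0.6,0,0,0,40]
  ]
}}

```text
time: 14.97
tool_pos: [0.5408, -0.2745, 0.1279]
ee_rot: [-3.14, 0.002, -0.002]
wrist_force: [-0.8, -0.0, -0.4]
width: 0.0481
finger_force: 30.0
```

Emit:
{"op": "servo_tool", "data": {
  "plan": [
    [0.01,0,0.15,0,0,0,40],
    [0.01,0,0.22,0,0,0,40],
    [0.01,0,0.29,0,0,0,40],
    [0.01,0,0.36,0,0,0,40],
    [0.01,0,0.4,0,0,0,40],
    [0.01,0,0.4,0,0,0,40]
  ]
}}

```text
time: 15.47
tool_pos: [0.5427, -0.2745, 0.0878]
ee_rot: [-3.14, 0.001, -0.001]
wrist_force: [-0.5, 2.2, -0.9]
width: 0.0481
finger_force: 30.0
```

Emit:
{"op": "servo_tool", "data": {
  "plan": [
    [0,-0.005,0.08,0,0,0,40],
    [0,-0.005,0.14,0,0,0,40],
    [0,-0.005,0.18,0,0,0,40],
    [0,-0.005,0.22,0,0,0,40],
    [0,-0.005,0.25,0,0,0,40],
    [0,-0.005,0.25,0,0,0,40],
    [0,-0.005,0.25,0,0,0,40]
  ]
}}

```text
time: 16.05
tool_pos: [0.5429, -0.2743, 0.0642]
ee_rot: [-3.141, 0.001, -0.001]
wrist_force: [-4.1, 4.8, 4.1]
width: 0.0482
finger_force: 30.0
```

Emit:
{"op": "servo_tool", "data": {
  "plan": [
    [0,0,0.02,0,0,0,40],
    [0,0,0.04,0,0,0,40],
    [0,0,0.06,0,0,0,40],
    [0,0,0.06,0,0,0,40],
    [0,0,0.06,0,0,0,40]
  ]
}}

```text
time: 16.47
tool_pos: [0.543, -0.2743, 0.0601]
ee_rot: [-3.141, 0.0, -0.001]
wrist_force: [-6.3, 6.6, 12.3]
width: 0.0479
finger_force: 30.0
```

Emit:
{"op": "servo_tool", "data": {
  "plan": [
    [0,0,0.01,0,0,0,40],
    [0,0,0.02,0,0,0,40],
    [0,0,0.02,0,0,0,40],
    [0,0,0.02,0,0,0,40]
  ]
}}

```text
time: 16.8
tool_pos: [0.543, -0.2743, 0.0594]
ee_rot: [-3.141, -0.0, -0.001]
wrist_force: [-8.4, 7.6, 16.5]
width: 0.0476
finger_force: 30.0
```

Nearly seated (z 0.0594; seated is expected at about 0.060). I'll ease off the sideways load and push a bit more.

Emit:
{"op": "servo_tool", "data": {
  "plan": [
    [-0.01,-0.01,0,0,0,0,40],
    [-0.02,-0.02,0.01,0,0,0,40],
    [-0.02,-0.02,0.02,0,0,0,40],
    [-0.02,-0.02,0.02,0,0,0,40],
    [-0.02,-0.02,0.02,0,0,0,40]
  ]
}}

```text
time: 17.22
tool_pos: [0.5429, -0.2742, 0.0593]
ee_rot: [3.138, -0.005, -0.002]
wrist_force: [-6.3, 4.6, 18.9]
width: 0.0484
finger_force: 30.0
```

Emit:
{"op": "servo_tool", "data": {
  "plan": [
    [-0.01,-0.01,0.01,0,0,0,40],
    [-0.01,-0.01,0.02,0,0,0,40],
    [-0.01,-0.01,0.02,0,0,0,40],
    [-0.01,-0.01,0.02,0,0,0,40]
  ]
}}

```text
time: 17.55
tool_pos: [0.5429, -0.2742, 0.0593]
ee_rot: [3.135, -0.008, -0.002]
wrist_force: [-6.0, 3.2, 22.9]
width: 0.048
finger_force: 30.0
```

```bash
python3 - <<'E'
from h import *
o=robot.get_obs();print(o["time"],o["tool_pos"],o["wrist_force"])
a=robot.snapshot("side")[130:240,280:420];b=robot.snapshot("wrist")[190:400,140:410]
save(np.hstack([cv2.resize(a,(420,330),interpolation=cv2.INTER_CUBIC),cv2.resize(b,(380,330))]),"f1.png")
E
```

```text
17.55 [ 0.54294856 -0.27423573  0.05933767] [-6.04686356  3.16945304 22.92403312]
```

View pics/f1.png

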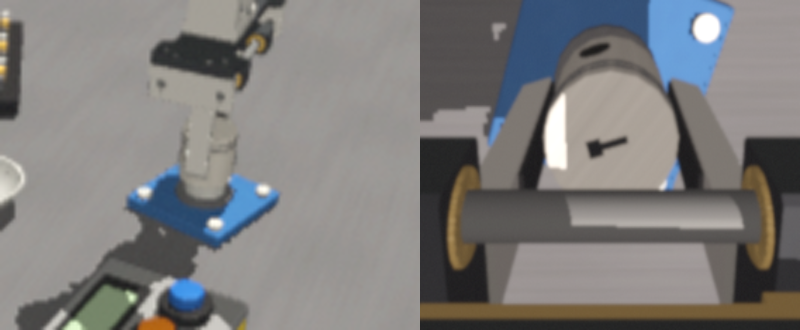

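The piston sits low over the post and upright. z is fixed at 0.0593 while the force rose to 23 N, so it's on the hard stop (plunger 12 N plus about 11 N on the post). Handing in.

```bash
python3 -c "
from bench import robot
print(robot.close_job())"
```

```text
the job is handed in; nothing more can be done
None
```

I pressed the green key and then the blue key, each fully down and let up, then handed the job in with the piston held pressed on the post at about 23 N; the hand-in returned no verdict.

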